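Change the wheel on the grinding arbor

TASK

Lift the worn wheel off the upright arbor and lay it flat in the scrap tray. Then build up the arbor from the bottom: the backing flange down on the shoulder, the new wheel, the outer flange with its hub upwards, and the cap last over the spindle's tip, each fully down and let go before the next. Lower every part into place rather than dropping it, and leave the torch, screwdriver and parts bin where they are.

Things in the scene. Friction and masses are not known exactly. Their poses are not given: they have to be found in the camera images.
- arbor: Fixed arbor stand: grey square base plate 90 x 90 x 12 mm with four low bolt heads (up to z = 16 mm), on it a dark round shoulder 30 mm across whose flat top, the seat, is 26 mm above the bench, and from it an upright steel spindle 12 mm across, straight to 76 mm and tapering to 5 mm across at its tip 86 mm above the bench. Origin: centre of the base's underside, on the spindle's axis, z up.
- tray: Fixed scrap tray: square aluminium tray 140 x 140 mm outside, 132 mm inside, floor about 4 mm thick, lip 12 mm high. Origin: centre of its underside, x and y along its sides. It never overlaps the arbor.
- worn_wheel: Worn grinding wheel, pale grey ring 50 mm across and 14 mm thick, 18 mm bore (loose on the spindle), 40 to 80 g. At the start it sits on the arbor's seat, underside 26 mm above the bench, spindle through it. Origin: centre of its underside, on its axis, z up. 
- backing_flange: Backing flange: flat plain steel ring 48 mm across and 10 mm thick, 18 mm bore, 90 to 170 g, lying flat on the bench at the start; on the arbor its underside ends at the seat, 26 mm above the bench. Origin: centre of its underside, on its axis, z up. 
- new_wheel: New grinding wheel: pale grey ring 66 mm across and 16 mm thick, 18 mm bore, 85 to 170 g, lying flat on the bench at the start; on the arbor its underside ends 36 mm above the bench. Origin: centre of its underside, on its axis, z up. 
- outer_flange: Outer flange: stepped steel ring, a disc 40 mm across and 6 mm thick with a hub 28 mm across on it, 18 mm tall in all, 18 mm bore, 60 to 130 g, lying on the bench hub up at the start; on the arbor its underside ends 52 mm above the bench. Origin: centre of its underside, on its axis, z up. 
- cap: Cap: dark steel cylinder 28 mm across and 30 mm tall, closed on top, with a blind bore 18 mm across and 22 mm deep open downwards, 50 to 100 g, standing on the bench bore down at the start; on the arbor its underside ends 70 mm above the bench, resting on the outer flange's hub. Origin: centre of its underside, on its axis, z up. 
- torch: Bystander: dark metal torch standing on its head, 175 mm tall, 52 mm across at its foot. Origin: centre of its underside.
- screwdriver: Bystander: screwdriver lying on the bench, about 200 mm long along its x axis, lying crosswise on the far side of the work.
- parts_bin: Bystander: open yellow parts bin 130 x 100 x 70 mm with bolts in it, to the far right. Origin: centre of its underside.
Things that resemble listed ones, but are neither listed nor needed, are in the scene too. Leave any blue or purple look-alike of the new_wheel alone.

How it is judged:
On the way, in this order (a step that is already met when the one before it is completed fails the run):
1. the worn wheel lies flat in the tray, let go (x of worn_wheel in the frame of tray between -0.045 and 0.045 m and y of worn_wheel in the frame of tray between -0.045 and 0.045 m and z of worn_wheel in the frame of tray between 0 and 0.008 m and angle between worn_wheel's own z axis and vertical below 0.1 rad and linear speed of worn_wheel below 0.02 m/s and contact force between worn_wheel and the fingers below 0.1 N), for 0.2 s.
2. the backing flange is down on the arbor's shoulder, let go (horizontal distance between backing_flange and arbor below 0.006 m and z of backing_flange in the frame of arbor between 0.023 and 0.029 m and angle between backing_flange's own z axis and vertical below 0.08 rad and linear speed of backing_flange below 0.02 m/s and contact force between backing_flange and the fingers below 0.1 N), for 0.2 s.
3. the new wheel lies on the backing flange, let go (horizontal distance between new_wheel and arbor below 0.006 m and z of new_wheel in the frame of arbor between 0.033 and 0.039 m and angle between new_wheel's own z axis and vertical below 0.08 rad and linear speed of new_wheel below 0.02 m/s and contact force between new_wheel and the fingers below 0.1 N), for 0.2 s.
4. the outer flange lies on the new wheel, let go (horizontal distance between outer_flange and arbor below 0.006 m and z of outer_flange in the frame of arbor between 0.049 and 0.055 m and angle between outer_flange's own z axis and vertical below 0.08 rad and linear speed of outer_flange below 0.02 m/s and contact force between outer_flange and the fingers below 0.1 N), for 0.2 s.
5. the cap is on the spindle, down on the outer flange, let go (horizontal distance between cap and arbor below 0.006 m and z of cap in the frame of arbor between 0.067 and 0.073 m and angle between cap's own z axis and vertical below 0.08 rad and linear speed of cap below 0.02 m/s and contact force between cap and the fingers below 0.1 N), for 0.2 s.
At the end, for the whole second after the job is handed in: Worn wheel flat inside the tray (within 45 mm of its centre along each side). On the arbor, bottom up: backing flange, new wheel, outer flange, cap, each within 6 mm of the spindle axis, underside within 3 mm of 26, 36, 52, 70 mm above the bench, level to 0.08 rad. All at rest (x of worn_wheel in the frame of tray between -0.045 and 0.045 m and y of worn_wheel in the frame of tray between -0.045 and 0.045 m and z of worn_wheel in the frame of tray between 0 and 0.008 m and angle between worn_wheel's own z axis and vertical below 0.1 rad and linear speed of each of worn_wheel, backing_flange, new_wheel, outer_flange, cap below 0.02 m/s and horizontal distance between each of backing_flange, new_wheel, outer_flange, cap and arbor below 0.006 m and z of backing_flange in the frame of arbor between 0.023 and 0.029 m and angle between each of backing_flange, new_wheel, outer_flange, cap's own z axis and vertical below 0.08 rad and z of new_wheel in the frame of arbor between 0.033 and 0.039 m and z of outer_flange in the frame of arbor between 0.049 and 0.055 m and z of cap in the frame of arbor between 0.067 and 0.073 m); the robot touches nothing.
It fails at once if the torch, screwdriver or parts bin is shifted by more than 25 mm (distance of any of torch, screwdriver, parts_bin from where it was at the start of the episode above 0.025 m).
It fails at once if a part is dropped (falls free of the fingers faster than 0.6 m/s, about 20 mm of fall) ((contact force between worn_wheel and the fingers below 0.1 N and linear speed of worn_wheel above 0.6 m/s) or (contact force between backing_flange and the fingers below 0.1 N and linear speed of backing_flange above 0.6 m/s) or (contact force between new_wheel and the fingers below 0.1 N and linear speed of new_wheel above 0.6 m/s) or (contact force between outer_flange and the fingers below 0.1 N and linear speed of outer_flange above 0.6 m/s) or (contact force between cap and the fingers below 0.1 N and linear speed of cap above 0.6 m/s)).
It also fails if it takes over 120 s, if anything falls off the work surface, if the arm or the gripper's body presses on something with over 40 N, if the wrist force passes 120 N, or if a joint passes its speed limit or range.

ROBOT

A 6-joint arm with a two-finger parallel gripper is mounted at the origin on the work surface. World frame = base frame: x ahead of the robot, y to its left, z up, the work surface at z = 0. Lengths are in m, angles in rad, forces in N, time in s.
With the tool pointing down it reaches from about 0.35 to 0.975 m from the base axis. Payload 4.9 kg.
Tool frame: the origin (TCP) lies on the centre line of the jaws, within the pads' length; the fingertips stand 14 mm ahead of it and the grasp point (between the pads) lies 5 mm behind it; x points along the fingers, z is the direction in which the jaws open and shut, and the axes are right-handed (so a half turn about x gives the same grasp; the last joint's range is limited). The gripper opens to 85 mm and grips with 20 to 120 N. Pads are 22 mm wide; open, the fingers measure 114 mm over their backs; the gripper's body (76 mm by 85 mm) begins 54 mm behind the grasp point. The pads swing forward as they close: fully open they stand 13 mm farther back than shut.
Start: joints at [-1.437, 0.053, 1.613, -0, 1.476, -0.119], TCP at [0.156, -0.605, 0.245] pointing down, gripper open.
Joint ranges: [-3.01, 3.01], [-1.01, 2.22], [0.06, 2.58], [-1.02, 4.17], [0.09, 2.62], [-3.14, 3.14]. Speed limits (rad/s): [2.57, 2.57, 3.14, 3.14, 3.14, 3.14].

INTERFACE

Orientations are given as a rotation vector (axis times angle).
In Python, from station import ctrl gives the robot as it stands.
- The arm moves only by the tool move_arm, never from a script. Its argument "increments" is a list that holds one entry, the list of rows, each a list of 4 numbers: the shift along the tool's x, y, z in units of 25 cm (1.0 is 25 cm), then the turn about the tool's x in units of 90 degrees (1.0 is 90 degrees). A call has 1 to 20 rows; each row shifts and turns the commanded pose from where the row before left it, along the tool's axes as they then stand; what a row does not reach is not made up. A row lasts 1/12 s, in which the tool goes at most 41.7 mm and 7.16 degrees, less where a joint would pass 70% of its speed; a pose out of reach is approached as far as the arm can. A call with a number of a shift or a turn outside -1 to 1 is refused whole. A call with a gripper value outside its range is refused whole. "gripper" is the closure, from 0 (fully open) to 1 (shut), set as the call begins (left out, the last holds). The fingers move at their own pace and stop on an object; "squeeze" is the grip in N (left out, the last holds). Time passes only in rows, so rows that do not move let the fingers close. It gives the time, the measured TCP pose, the force and the opening at its end, in the units of the state.
- ctrl.get_obs(): the state, without advancing time (a new reading comes with each control period).
- ctrl.get_image(name): name is "scene" or "top" or "wrist"; returns a dict with "pixels" (420x560x3 uint8, red, green, blue), "depth" (420x560 float32, m along the optical axis (not along the pixel's ray), 0 where there is no reading), "K" (3x3 intrinsics, pixels), "extrinsics" (4x4, takes a point from camera to world coordinates); the wrist camera has in their place "tool_from_camera" (4x4, takes a point from camera to tool coordinates, whose origin is the TCP and whose axes are the tool frame's). Camera axes: x right, y up, looking along -z (the intrinsics and any distortion apply to the point x, -y, -z); pixel columns grow to the right and rows downward; lengths in m; the calibration is good to about 2 mm. A picture is of the moment at which its call begins: read the wrist's pose just before it.
- ctrl.finish_job(): hands the job in, once; it reports no verdict.
Trained networks look in the newest picture that a camera, given by its name, has taken for a name from the list of things; names that differ only in an ending like _2 or _b are one class to them, and where a whole thing is asked for, a point or a joint stands for the part that bears it (a point fixed in the world has none). Each returns a list of dicts, best first, with "score" (0 to 1); they miss things now and then, are a little off and sometimes report something else, mostly with a low value. They report only what shows in the picture. A call takes as long as a camera call. They do not tell look-alikes from the thing itself.
- ctrl.trace(camera, target): "region" (420x560 bool, what is visible of it) and "pixel" ([row, column] in pixels, amid what is visible of it).
The state is a dict: "t": time; "q": joint angles; "dq": joint speeds; "effort": joint torques, N m; "tool_pos": TCP position; "tool_rot": TCP orientation; "contact_force": force on the tool from outside, world axes, zero at the start; "wrist_torque": the same for the moment, N m; "opening": finger opening in m.
Only numpy, scipy, OpenCV 4.12 (cv2) and the standard library are available. Lean on these libraries where they do the work, as an engineer would, in place of code of your own. Each camera call takes 0.05 s, during which the arm holds its last target. There are 200 camera calls.

## Working session

There is one attempt and no reset: what is moved stays moved. The work goes in short steps, Python scripts to look and compute and a tool call to move; the robot and the scene stay as the last step left them, time stands still between calls to the robot, and variables do not carry over. Pictures are saved under pics/ and viewed, about 12 in all and at most 16, crops included, and the job is handed in when it is done.

Besides the shell and the picture viewer there is one more tool, called after "Emit:" as name([rows], argument=value, ...), one row to a line, values as JSON. move_arm: Moves the arm, as the interface text tells. Shifts and turns lie within -1 to 1; 1 stands for 25 cm of shift or 90 degrees of turn. Its arguments: {"type":"object","properties":{"increments":{"type":"array","items":{"type":"array","items":{"type":"array","items":{"type":"number","minimum":-1,"maximum":1}}}},"gripper":{"type":"number"},"squeeze":{"type":"number"}},"required":["increments"]}

```bash
ls; mkdir -p pics; cat > h.py <<'E'
import numpy as np, cv2
from station import ctrl
from scipy.spatial.transform import Rotation as R
def save(im,name,crop=None,scale=1):
    p=im["pixels"][:,:,::-1]
    if crop: r0,r1,c0,c1=crop; p=p[r0:r1,c0:c1]
    p=cv2.resize(p,None,fx=scale,fy=scale,interpolation=cv2.INTER_CUBIC)
    cv2.imwrite("pics/"+name,p)
def cloud(im,T=None):
    K=im["K"];d=im["depth"];v,u=np.mgrid[:d.shape[0],:d.shape[1]]
    x=(u-K[0,2])/K[0,0]*d; y=(v-K[1,2])/K[1,1]*d
    P=np.stack([x,-y,-d,np.ones_like(d)],-1)
    T=im["extrinsics"] if T is None else T
    W=(P@np.asarray(T).T)[...,:3]; W[d<=0]=np.nan
    return W
def toolT(o):
    T=np.eye(4);T[:3,:3]=R.from_rotvec(o["tool_rot"]).as_matrix();T[:3,3]=o["tool_pos"];return T
E
python3 - <<'E'
from h import *
o=ctrl.get_obs();print({k:np.round(v,3) for k,v in o.items()})
print(np.round(R.from_rotvec(o["tool_rot"]).as_matrix(),3))
t=ctrl.get_image("top");save(t,"top0.png",scale=1.4)
W=cloud(t);np.save("top0.npy",W)
print(t["K"],np.round(t["extrinsics"],3))
for n in ["arbor","tray","worn_wheel","backing_flange","new_wheel","outer_flange","cap","torch","screwdriver","parts_bin"]:
    for r in ctrl.trace("top",n):
        m=r["region"]; P=W[m]; print(n,round(r["score"],2),np.round(r["pixel"]),m.sum(),np.round(np.nanmean(P,0),3),np.round(np.nanmin(P,0),3),np.round(np.nanmax(P,0),3))
E
```

```text
pics
{'t': np.float64(0.0), 'q': array([-1.437,  0.053,  1.614,  0.   ,  1.476, -0.119]), 'dq': array([-0.001,  0.002, -0.001,  0.   ,  0.001, -0.001]), 'effort': array([-2.0000e-03, -3.9369e+01, -3.7018e+01, -0.0000e+00,  7.0000e-03,
        0.0000e+00]), 'tool_pos': array([ 0.156, -0.605,  0.244]), 'tool_rot': array([ 1.022,  1.32 , -1.02 ]), 'contact_force': array([ 0.208, -0.723, -0.443]), 'wrist_torque': array([-0.007,  0.052, -0.016]), 'opening': np.float64(0.085)}
[[-0.     0.968  0.25 ]
 [ 0.002  0.25  -0.968]
 [-1.     0.    -0.002]]
[[421.07126502   0.         287.21244371]
 [  0.         421.07126502 205.90931841]
 [  0.           0.           1.        ]] [[ 0.005  0.997 -0.08   0.466]
 [-1.     0.003 -0.02  -0.015]
 [-0.02   0.081  0.997  0.96 ]
 [ 0.     0.     0.     1.   ]]
arbor 0.77 [180. 345.] 1097 [ 0.6   -0.126  0.015] [ 0.551 -0.177  0.005] [ 0.652 -0.077  0.088]
tray 0.96 [174. 236.] 3743 [0.612 0.115 0.005] [ 0.535  0.036 -0.003] [0.691 0.191 0.017]
tray 0.3 [230. 420.] 303 [ 0.488 -0.308  0.01 ] [ 0.467 -0.332  0.001] [ 0.509 -0.286  0.014]
worn_wheel 0.6 [18
[... 941 characters left out ...]
77 -0.003] [0.474 0.115 0.021]
outer_flange 0.31 [105. 287.] 634 [0.774 0.016 0.02 ] [ 0.759 -0.057 -0.004] [0.794 0.142 0.03 ]
cap 0.51 [230. 168.] 170 [0.487 0.267 0.026] [ 0.473  0.255 -0.002] [0.503 0.284 0.035]
torch 0.63 [121. 139.] 1039 [0.707 0.311 0.108] [ 0.687  0.294 -0.002] [0.772 0.417 0.18 ]
screwdriver 0.91 [105. 293.] 459 [ 0.772 -0.001  0.023] [ 0.759 -0.057  0.011] [0.785 0.134 0.03 ]
parts_bin 0.97 [130. 444.] 3463 [ 0.717 -0.353  0.024] [ 0.641 -0.44  -0.004] [ 0.805 -0.285  0.075]
parts_bin 0.33 [229. 426.] 344 [ 0.488 -0.309  0.009] [ 0.465 -0.333 -0.004] [ 0.512 -0.286  0.014]
parts_bin 0.3 [120. 139.] 1018 [0.707 0.311 0.104] [ 0.687  0.294 -0.002] [0.753 0.386 0.18 ]
```

View pics/top0.png

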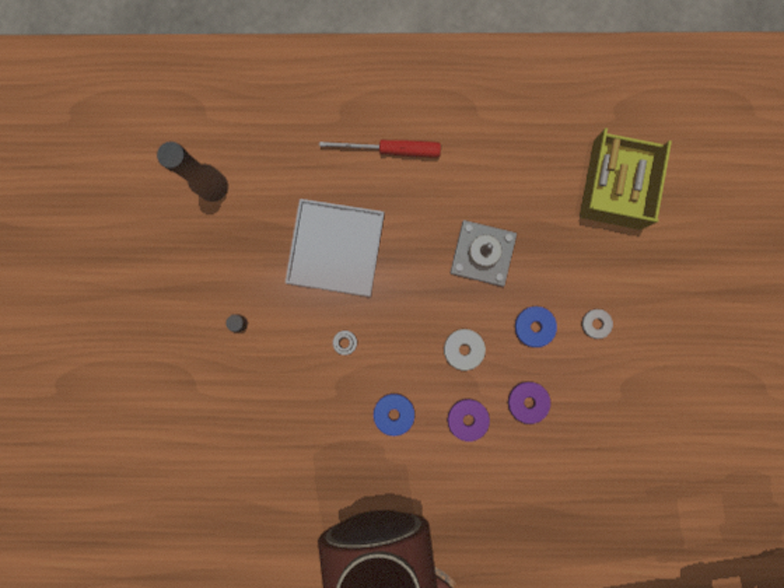

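The view shows (1.4x pixels, x then y):
- Arbor with the worn wheel at (486,250), and the tray at (336,248).
- New-wheel candidates: pale grey at (465,349), blue at (536,326) and (394,414), purple at (468,420) and (529,402). I choose the pale grey one.
- The small pale ring at (598,323) is the backing flange, not a wheel. The outer flange is at (344,342) and the cap at (236,323).

I'll square the yaw with the world axes and hover over the arbor.

Emit:
move_arm([
  [[0,0,0,0.054],[0,0,0,0.054],[0,0,0,0.054],[0,0.104,-0.112,0],[0,0.104,-0.112,0],[0,0.104,-0.112,0],[0,0.104,-0.112,0],[0,0.104,-0.112,0],[0,0.104,-0.112,0],[0,0.104,-0.112,0],[0,0.104,-0.112,0],[0,0.104,-0.112,0],[0,0.104,-0.112,0],[0,0.104,-0.112,0],[0,0.104,-0.112,0],[0,0.104,-0.112,0],[0,0.104,-0.112,0],[0,0.104,-0.112,0],[0,0.104,-0.112,0],[0,0.104,-0.112,0]],
], gripper=0)

```text
t: 2.22
tool_pos: [0.6002, -0.1282, 0.2455]
tool_rot: [1.21, 1.208, -1.21]
contact_force: [0.2, -0.7, 1.0]
opening: 0.0853
```

```bash
python3 - <<'E'
from h import *
o=ctrl.get_obs();print(o["t"],np.round(o["tool_pos"],4));print(np.round(R.from_rotvec(o["tool_rot"]).as_matrix(),3))
w=ctrl.get_image("wrist");save(w,"w0.png",scale=1.2);print(w["K"],np.round(w["tool_from_camera"],3))
W=cloud(w,toolT(o)@w["tool_from_camera"]);np.save("w0.npy",W)
for n in ["arbor","worn_wheel","new_wheel","backing_flange"]:
    for r in ctrl.trace("wrist",n):
        m=r["region"];P=W[m];print(n,round(r["score"],2),np.round(r["pixel"]),np.round(np.nanmedian(P,0),3),np.round(np.nanmin(P,0),3),np.round(np.nanmax(P,0),3))
E
```

```text
2.2167 [ 0.6002 -0.1282  0.2455]
[[ 0.     1.    -0.001]
 [-0.    -0.001 -1.   ]
 [-1.     0.     0.   ]]
[[301.114149     0.         277.00697054]
 [  0.         301.114149   215.08453507]
 [  0.           0.           1.        ]] [[ 0.     0.307 -0.952 -0.129]
 [-0.     0.952  0.307  0.079]
 [ 1.    -0.     0.     0.001]
 [ 0.     0.     0.     1.   ]]
arbor 0.86 [183. 278.] [ 0.611 -0.129  0.013] [ 0.551 -0.181  0.007] [ 0.654 -0.076  0.089]
worn_wheel 0.84 [181. 279.] [ 0.605 -0.129  0.041] [ 0.577 -0.155  0.012] [ 0.626 -0.105  0.078]
new_wheel 0.84 [268. 337.] [ 0.486 -0.21   0.017] [ 0.445 -0.249 -0.   ] [ 0.516 -0.179  0.02 ]
new_wheel 0.84 [355. 261.] [ 0.349 -0.105  0.017] [ 0.323 -0.136  0.   ] [ 0.611 -0.072  0.305]
new_wheel 0.8 [350. 192.] [ 0.356 -0.002  0.017] [ 0.315 -0.019  0.001] [0.375 0.021 0.02 ]
new_wheel 0.76 [299. 252.] [ 0.45  -0.098  0.017] [ 0.413 -0.13   0.003] [ 0.479 -0.065  0.02 ]
new_wheel 0.69 [342. 328.] [ 0.368 -0.199  0.017] [ 0.314 -0.235  0.   ] [ 0.396 -0.167  0.02 ]
backing_flange 0.95 [267. 413.] [ 0.489 -0.31   0.011] [ 0.46  -0.333  0.   ] [ 0.512 -0.287  0.014]
```

View pics/w0.png

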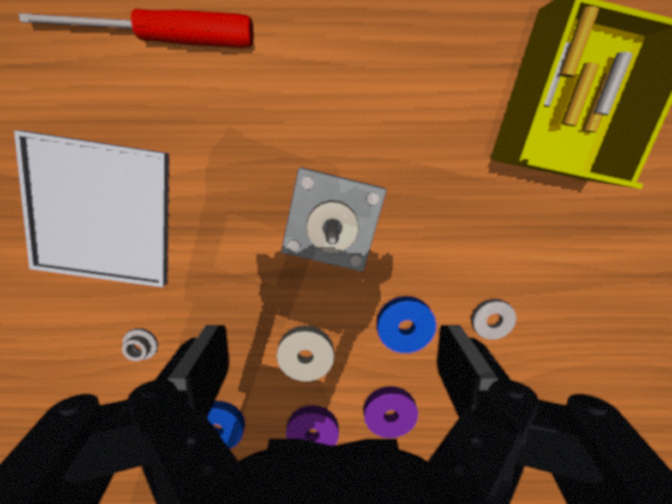

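The view shows the pale new wheel at (305,353), blue wheels at (405,323) and (215,425), and purple ones at (312,428) and (391,412). The backing flange is at (494,319), the outer flange at (139,345) and the arbor with the worn wheel at (333,225). The choice holds. Next I measure centres and fingertips.

```bash
cat >> h.py <<'E'
def centre(W,xy,h,r,tol=0.003):
    m=(abs(W[...,2]-h)<tol)&(np.hypot(W[...,0]-xy[0],W[...,1]-xy[1])<r+0.012)
    m=cv2.morphologyEx(m.astype(np.uint8),cv2.MORPH_CLOSE,np.ones((3,3)))
    n,l,s,c=cv2.connectedComponentsWithStats(m)
    if n<2: return None
    k=1+np.argmax(s[1:,4]); cs,_=cv2.findContours((l==k).astype(np.uint8),cv2.RETR_EXTERNAL,cv2.CHAIN_APPROX_NONE)
    ct=max(cs,key=len)[:,0]; P=W[ct[:,1],ct[:,0]]; P=P[np.isfinite(P[:,0])]
    (x,y),R_=cv2.minEnclosingCircle(P[:,:2].astype(np.float32)*1000)
    from scipy.optimize import least_squares
    f=least_squares(lambda p:np.hypot(P[:,0]-p[0],P[:,1]-p[1])-p[2],[xy[0],xy[1],r],loss="soft_l1",f_scale=0.001).x
    return np.round(f*1000,1),np.round([x,y,R_],1),len(ct),round(float(np.nanmedian(W[l==k][:,2])*1000),1)
PARTS=dict(worn_wheel=((.600,-.127),.040,.025),backing_flange=((.488,-.309),.010,.024),new_wheel=((.446,-.097),.016,.033),disc=((.457,.096),.006,.020),hub=((.457,.096),.018,.014),cap=((.487,.269),.030,.014))
E
python3 - <<'E'
from h import *
for f in ["top0.npy","w0.npy"]:
    W=np.load(f);print(f)
    for n,(xy,h,r) in PARTS.items(): print(n,centre(W,xy,h,r))
    for lo,hi in [(.045,.055),(.055,.065),(.065,.076),(.076,.09)]:
        m=(W[...,2]>lo)&(W[...,2]<hi)&(np.hypot(W[...,0]-.6,W[...,1]+.127)<.03);print(lo,m.sum(),np.round(np.nanmean(W[m],0)*1000,1) if m.any() else '', np.round(np.ptp(W[m],0)*1000,1) if m.any() else '')
    m=(W[...,2]<.024)&(W[...,2]>.008)&(abs(W[...,0]-.6)<.09)&(abs(W[...,1]+.127)<.08)
    c=cv2.minAreaRect((W[m][:,:2]*1000).astype(np.float32));print("base",c)
    m=(W[...,2]<.024)&(W[...,2]>.0025)&(abs(W[...,0]-.612)<.1)&(abs(W[...,1]-.115)<.1)
    c=cv2.minAreaRect((W[m][:,:2]*1000).astype(np.float32));print("tray",c)
# fingers in tool frame: x_tool = .2455 - z
W=np.load("w0.npy")
for s in (1,-1):
    m=(W[...,2]>.2)&(W[...,2]<.35)&(s*(W[...,1]+.128)>0.02)
    P=W[m]; i=np.argsort(P[:,2])[:40]; print("finger low",np.round((P[i].mean(0)-[.6002,-.1282,.2455])*1000,1),P[:,2].min()-.2455)
E
```

```text
top0.npy
worn_wheel (array([ 601.4, -127.5,   23.8]), array([ 601.6, -127.7,   24.9]), 62, 40.1)
backing_flange (array([ 488.1, -309.3,   22.8]), array([ 488.2, -309.4,   23.8]), 59, 9.7)
new_wheel (array([446.1, -96.4,  31.5]), array([446.1, -96.3,  32.7]), 83, 16.1)
disc (array([455.6,  97.7,  20.1]), array([455.9, 102.6,  27.9]), 71, 5.8)
hub (array([455.6,  96.3,  12.8]), array([455.9,  96.2,  13.7]), 34, 18.1)
cap (array([486.6, 269. ,  12.9]), array([486.5, 269.1,  13.6]), 34, 30.5)
0.045 8 [ 596.3 -123.1   49.7] [18.6 17.3  8.2]
0.055 3 [ 597.1 -125.4   62.1] [2.6 3.9 5.1]
0.065 9 [ 600.6 -125.6   72.4] [11.5  8.3  9.1]
0.076 22 [ 601.  -127.3   81.7] [10.6  8.9 12.2]
base ((582.5375366210938, -150.24786376953125), (144.17156982421875, 116.00817108154297), 75.27318572998047)
tray ((611.1630859375, 115.58104705810547), (197.2538604736328, 199.3290557861328), 0.21730521321296692)
w0.npy
worn_wheel (array([ 601.8, -128.8,   24.2]), array([ 601.6, -128.8,   24.9]), 121, 40.9)
backing_flange (array([ 488.2, -310.3,   23.1]), array([ 488.1, -310.6,   24.2]), 97, 11.0)
new_wheel (array([446. , -97.8,  32.1]), array([445.6, -97.6,  33.1]), 127, 17.3)
disc (array([455.4,  95. ,  18.6]), array([455.3,  95.1,  23. ]), 102, 7.1)
hub (array([455.8,  94.6,  13.1]), array([455.4,  95.3,  14.6]), 56, 18.8)
cap None
0.045 20 [ 606.  -128.5   50. ] [ 4.3 11.1  9.3]
0.055 21 [ 605.9 -128.8   59.6] [ 3.7 10.8  9. ]
0.065 28 [ 606.2 -129.    70.5] [ 3.4 10.5 10. ]
0.076 101 [ 602.9 -128.8   82.4] [ 9.9 10.2 11.4]
base ((581.744140625, -150.95822143554688), (142.11778259277344, 117.52285766601562), 76.19900512695312)
tray ((611.859130859375, 115.09420776367188), (198.26658630371094, 199.45765686035156), 0.14287444949150085)
finger low [-0.2 41.9  1. ] -0.00010866113748347894
finger low [ -0.2 -43.6   1.1] 3.058678882714161e-05
```

Emit:
move_arm([
  [[0,0.004,0.002,0],[0,0,0,0],[0,0,0,0],[0,0,0,0]],
], gripper=0.4, squeeze=40)

```text
t: 2.8
tool_pos: [0.5997, -0.1312, 0.2454]
tool_rot: [1.212, 1.208, -1.211]
contact_force: [-0.4, 0.1, -0.5]
opening: 0.0515
```

```bash
cat >> h.py <<'E'
def fingers():
    o=ctrl.get_obs();w=ctrl.get_image("wrist");W=cloud(w,w["tool_from_camera"])
    for s in (1,-1):
        m=(W[...,0]>-.03)&(W[...,0]<.03)&(s*W[...,2]>0)&(abs(W[...,2])<.06)
        P=W[m];i=np.argsort(P[:,0])[-40:];print("tip tool",np.round(P[i].mean(0)*1000,1),"inner z",round(float(abs(P[:,2]).min()*1000),1),"open",round(o["opening"],4))
E
python3 -c "
from h import *
fingers()"
```

```text
tip tool [ 7.9  3.7 27.4] inner z 26.2 open 0.0515
tip tool [  7.8   3.4 -25.5] inner z 24.3 open 0.0515
```

Emit:
move_arm([
  [[0,0,0,0],[0,0,0,0],[0,0,0,0],[0,0,0,0]],
], gripper=0.22)

```text
t: 3.18
tool_pos: [0.6001, -0.1304, 0.2453]
tool_rot: [1.21, 1.208, -1.21]
contact_force: [-0.2, -0.0, -0.6]
opening: 0.0664
```

```bash
python3 -c "
from h import *
fingers();o=ctrl.get_obs();print(o['t'],o['tool_pos'],o['contact_force'])"
```

```text
tip tool [ 4.9  1.7 34.3] inner z 33.7 open 0.0664
tip tool [  4.7   2.3 -32.4] inner z 32.0 open 0.0664
3.2333 [ 0.60010858 -0.13036118  0.24531242] [ 0.26575229  0.14443355 -0.40890677]
```

Emit:
move_arm([
  [[0,0.006,-0.011,0],[0.12,0,0,0],[0.12,0,0,0],[0.12,0,0,0],[0.12,0,0,0],[0.12,0,0,0],[0.12,0,0,0],[0.04,0,0,0],[0.04,0,0,0],[0.03,0,0,0],[0,0,0,0],[0,0,0,0]],
])

```text
t: 4.23
tool_pos: [0.6026, -0.1279, 0.0392]
tool_rot: [1.211, 1.206, -1.209]
contact_force: [-0.5, -0.1, 0.1]
opening: 0.0665
```

Emit:
move_arm([
  [[0.004,-0.004,0,0],[0,0,0,0],[0,0,0,0],[0,0,0,0],[0,0,0,0]],
], gripper=0.8, squeeze=30)

```text
t: 4.65
tool_pos: [0.602, -0.1281, 0.039]
tool_rot: [1.211, 1.205, -1.209]
contact_force: [-2.0, 0.2, 6.3]
opening: 0.0491
```

Emit:
move_arm([
  [[-0.03,0,0,0],[-0.06,0,0,0],[-0.1,0,0,0],[-0.1,0,0,0],[-0.05,0,0,0],[0,0,0,0]],
])

```text
t: 5.15
tool_pos: [0.603, -0.1284, 0.1263]
tool_rot: [1.212, 1.201, -1.206]
contact_force: [1.2, -0.9, 0.1]
opening: 0.0487
```

```bash
python3 - <<'E'
from h import *
o=ctrl.get_obs();print(o["t"],np.round(o["tool_pos"],4),o["contact_force"])
w=ctrl.get_image("wrist");save(w,"w1.png",scale=1);W=cloud(w,toolT(o)@w["tool_from_camera"])
m=(W[...,2]>.05)&(W[...,2]<.092)&(np.hypot(W[...,0]-.6,W[...,1]+.128)<.02)
print(m.sum(),np.round(np.nanmedian(W[m],0)*1000,1) if m.any() else '')
P=W[...,:];m=(abs(P[...,2]-o["tool_pos"][2])<.02)&(np.hypot(P[...,0]-.6,P[...,1]+.128)<.024);print(m.sum(),np.round(np.nanmin(P[m],0)*1000,1),np.round(np.nanmax(P[m],0)*1000,1))
E
```

```text
5.15 [ 0.603  -0.1284  0.1263] [ 1.15853944 -0.86999893  0.07829476]
75 [ 607.1 -128.5   55.1]
5892 [ 578.9 -151.9  114. ] [ 623.8 -104.5  146.2]
```

Emit:
move_arm([
  [[0,0.004,-0.06,0],[0,0.005,-0.122,0],[0,0.005,-0.122,0],[0,0.005,-0.122,0],[0,0.005,-0.122,0],[0,0.005,-0.122,0],[0,0.005,-0.122,0],[0,0,-0.122,0],[0,0,-0.06,0],[0.1,0,0,0],[0.1,0,0,0],[0.1,0,0,0],[0.05,0,0,0],[0.03,0,0,0],[0,0,0,0],[0,0,0,0]],
])

```text
t: 6.53
tool_pos: [0.6097, 0.1158, 0.0269]
tool_rot: [1.211, 1.208, -1.211]
contact_force: [-0.3, -0.7, -0.2]
opening: 0.0487
```

```bash
python3 - <<'E'
from h import *
o=ctrl.get_obs();print(o["t"],np.round(o["tool_pos"],4),o["contact_force"])
w=ctrl.get_image("wrist");save(w,"w2.png",scale=1)
E
```

```text
6.5333 [0.6097 0.1158 0.0269] [-0.33445861 -0.68338078 -0.24103065]
```

View pics/w2.png

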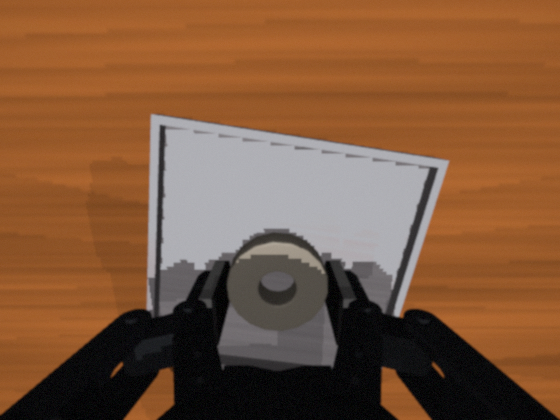

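The wheel sits level in the jaws at (277,288), over the tray floor and inside its lip. I lower it in small steps.

Emit:
move_arm([
  [[0.015,0,0,0],[0.01,0,0,0],[0.008,0,0,0],[0,0,0,0],[0,0,0,0]],
])

```text
t: 7.0
tool_pos: [0.6095, 0.1159, 0.0186]
tool_rot: [1.21, 1.208, -1.21]
contact_force: [0.5, 0.7, -1.0]
opening: 0.0488
```

Emit:
move_arm([
  [[0.005,0,0,0],[0.005,0,0,0],[0,0,0,0],[0,0,0,0]],
])

```text
t: 7.33
tool_pos: [0.6099, 0.1159, 0.0171]
tool_rot: [1.21, 1.208, -1.21]
contact_force: [-2.6, -0.5, 5.7]
opening: 0.0488
```

Emit:
move_arm([
  [[0,0,0,0],[0,0,0,0],[0,0,0,0],[0,0,0,0],[-0.05,0,0,0],[-0.1,0,0,0],[-0.12,0,0,0],[-0.12,0,0,0],[-0.12,0,0,0],[-0.12,0,0,0],[0,0,0,0],[0,0,0,0]],
], gripper=0.25)

```text
t: 8.33
tool_pos: [0.6113, 0.116, 0.1777]
tool_rot: [1.214, 1.204, -1.205]
contact_force: [0.0, 0.2, -1.4]
opening: 0.0641
```

```bash
python3 - <<'E'
from h import *
o=ctrl.get_obs();print(o["t"],np.round(o["tool_pos"],4),o["contact_force"])
t=ctrl.get_image("top");save(t,"top1.png",scale=1.4,crop=(90,330,130,470));W=cloud(t)
print(centre(W,(.610,.116),.018,.025))
m=(W[...,2]>.045)&(W[...,2]<.1)&(np.hypot(W[...,0]-.6,W[...,1]+.128)<.02);print(m.sum(),np.round(np.nanmean(W[m],0)*1000,1))
m=(W[...,2]>.078)&(W[...,2]<.1)&(np.hypot(W[...,0]-.6,W[...,1]+.128)<.02);print(m.sum(),np.round(np.nanmean(W[m],0)*1000,1))
print(centre(W,(.6,-.128),.026,.015))
print("base top",centre(W,(.6,-.128),.012,.045))
w=ctrl.get_image("wrist");W=cloud(w,toolT(o)@w["tool_from_camera"]);print(centre(W,(.610,.116),.018,.025))
E
```

```text
8.3333 [0.6113 0.116  0.1777] [ 0.04957276  0.19157347 -1.3908147 ]
(array([609.5, 109.2,  17.3]), array([609.3, 105.5,  20.7]), 39, 18.2)
40 [ 600.2 -126.4   73.5]
18 [ 601.5 -127.5   82.5]
(array([ 601.4, -127.8,   13.3]), array([ 601.3, -127.9,   14.8]), 48, 25.8)
base top (array([ 601.3, -127.4,   48.4]), array([ 599.9, -127.9,   56.9]), 140, 12.4)
(array([609.7, 116.1,  15.7]), array([608.6, 117.4,  23. ]), 281, 21.0)
```

Emit:
move_arm([
  [[0,-0.018,0.06,0],[0,-0.035,0.12,0],[0,-0.035,0.12,0],[0,-0.035,0.12,0],[0,-0.035,0.12,0],[0,-0.035,0.12,0],[0,-0.035,0.12,0],[0,-0.035,0.12,0],[0,-0.035,0.12,0],[0,-0.035,0.12,0],[0,-0.035,0.12,0],[0,-0.035,0.12,0],[0,-0.035,0.12,0],[0,-0.035,0.12,0],[0,-0.022,0.08,0],[0,0,0,0],[0,0,0,0]],
])

```text
t: 9.85
tool_pos: [0.4834, -0.3094, 0.1717]
tool_rot: [1.213, 1.211, -1.213]
contact_force: [0.4, 0.8, 0.2]
opening: 0.0641
```

```bash
cat >> h.py <<'E'
def hover(n):
    o=ctrl.get_obs();print(o["t"],np.round(o["tool_pos"],4),np.round(o["tool_rot"],3))
    w=ctrl.get_image("wrist");W=cloud(w,toolT(o)@w["tool_from_camera"]);xy,h,r=PARTS[n];print("W",centre(W,xy,h+.001,r))
    W=cloud(ctrl.get_image("top"));print("T",centre(W,xy,h,r))
    return w
E
python3 -c "
from h import *
hover('backing_flange')"
```

```text
9.85 [ 0.4834 -0.3094  0.1717] [ 1.213  1.211 -1.213]
W (array([ 488.2, -310.8,   23.1]), array([ 488.1, -311.1,   23.9]), 131, 10.9)
T (array([ 487.9, -308.2,   21.2]), array([ 488.1, -309.1,   23.7]), 73, 10.2)
```

Emit:
move_arm([
  [[0,0.019,0,0],[0.1,0,0,0],[0.12,0,0,0],[0.12,0,0,0],[0.12,0,0,0],[0.08,0,0,0],[0.05,0,0,0],[0.03,0,0,0],[0.015,0,0,0],[0,0,0,0],[0,0,0,0]],
])

```text
t: 10.87
tool_pos: [0.4908, -0.3095, 0.0162]
tool_rot: [1.21, 1.206, -1.21]
contact_force: [-0.3, 0.5, -0.3]
opening: 0.064
```

Emit:
move_arm([
  [[0.01,-0.01,0,0],[0.01,0,0,0],[0,0,0,0],[0,0,0,0]],
])

```text
t: 11.2
tool_pos: [0.4873, -0.309, 0.01]
tool_rot: [1.211, 1.208, -1.211]
contact_force: [-0.2, 0.4, 0.4]
opening: 0.0643
```

Emit:
move_arm([
  [[0,0,0,0]],
])

```text
t: 11.28
tool_pos: [0.4874, -0.3091, 0.0101]
tool_rot: [1.211, 1.208, -1.21]
contact_force: [0.0, -0.3, 0.0]
opening: 0.0641
```

Emit:
move_arm([
  [[0,0,0,0]],
])

```text
t: 11.37
tool_pos: [0.4874, -0.309, 0.01]
tool_rot: [1.21, 1.208, -1.21]
contact_force: [0.0, -0.4, 0.2]
opening: 0.0639
```

Emit:
move_arm([
  [[0,0,0,0],[0,0,0,0],[0,0,0,0],[0,0,0,0],[0,0,0,0],[-0.03,0,0,0],[-0.06,0,0,0],[-0.12,0,0,0],[-0.12,0,0,0],[-0.1,0,0,0],[-0.07,0,0,0],[0,0,0,0],[0,0,0,0],[0,0,0,0],[0,0,0,0]],
], gripper=0.8, squeeze=40)

```text
t: 12.62
tool_pos: [0.4861, -0.308, 0.1323]
tool_rot: [1.211, 1.213, -1.212]
contact_force: [0.1, 0.3, -0.8]
opening: 0.0463
```

```bash
python3 - <<'E'
from h import *
o=ctrl.get_obs();print(o["t"],np.round(o["tool_pos"],4),o["contact_force"])
w=ctrl.get_image("wrist");save(w,"w3.png");W=cloud(w,w["tool_from_camera"])
m=(W[...,0]<.03)&(W[...,0]>-.02)&(abs(W[...,2])<.022)
P=W[m];print(np.round(np.percentile(P,[1,50,99],0)*1000,1))
# in-tool centre: treat -x as height
V=np.stack([W[...,1],W[...,2],-W[...,0]],-1)
for h in (0,-.001,-.002): print(centre(V,(0,0),h,.024,.004))
E
```

```text
12.6167 [ 0.4861 -0.308   0.1323] [ 0.12211415  0.34595067 -0.77222264]
[[ -0.5 -20.9 -20.9]
 [  0.9   3.6   0.7]
 [  8.7  24.   21.2]]
(array([ 1. ,  1.2, 24.1]), array([-43.3,   0.5,  68.3]), 398, -0.8)
(array([ 1.2,  0.8, 24.2]), array([-43.3,   0.5,  68.3]), 413, -0.9)
(array([ 1. ,  0.9, 23.9]), array([-43.3,   0.5,  68.3]), 356, -0.9)
```

View pics/w3.png

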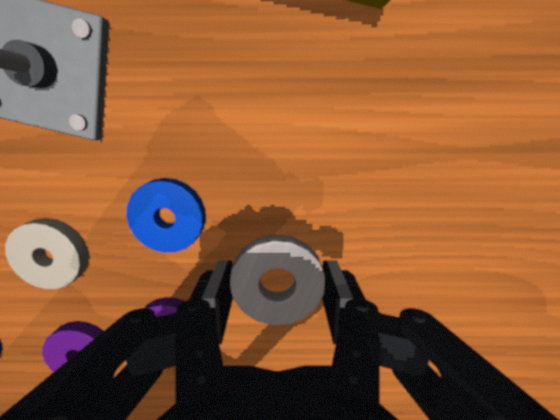

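Flange held level in the jaws at (277,282), bore visible. I carry it over the spindle.

Emit:
move_arm([
  [[0,0.028,-0.045,0],[0,0.057,-0.09,0],[0,0.057,-0.09,0],[0,0.057,-0.09,0],[0,0.057,-0.09,0],[0,0.057,-0.09,0],[0,0.057,-0.09,0],[0,0.057,-0.09,0],[0,0.028,-0.045,0],[0,0,0,0],[0,0,0,0],[0,0,0,0],[0,0,0,0],[0,0,0,0]],
])

```text
t: 13.83
tool_pos: [0.6009, -0.1301, 0.1347]
tool_rot: [1.211, 1.208, -1.212]
contact_force: [0.2, -0.1, -1.7]
opening: 0.046
```

```bash
python3 - <<'E'
from h import *
o=ctrl.get_obs();print(o["t"],np.round(o["tool_pos"],4),np.round(o["tool_rot"],3),o["contact_force"])
w=ctrl.get_image("wrist");W=cloud(w,toolT(o)@w["tool_from_camera"])
for lo,hi in [(.03,.05),(.05,.07),(.07,.085)]:
    m=(W[...,2]>lo)&(W[...,2]<hi)&(np.hypot(W[...,0]-.6,W[...,1]+.128)<.02);print(m.sum(),np.round(np.nanmedian(W[m],0)*1000,1))
save(w,"w4.png")
E
```

```text
13.8333 [ 0.6009 -0.1301  0.1347] [ 1.211  1.208 -1.212] [ 0.22390409 -0.09726216 -1.69458859]
109 [ 606.7 -129.1   41.2]
144 [ 606.6 -128.7   60.7]
83 [ 606.8 -128.7   74.8]
```

Emit:
move_arm([
  [[0,0,-0.009,0],[0.04,0,0,0],[0.06,0,0,0],[0.04,0,0,0],[0.02,0,0,0],[0.02,0,0,0],[0,0,0,0],[0,0,0,0],[0,0,0,0]],
])

```text
t: 14.63
tool_pos: [0.6019, -0.127, 0.0905]
tool_rot: [1.211, 1.207, -1.21]
contact_force: [0.3, -0.7, -0.3]
opening: 0.0462
```

Emit:
move_arm([
  [[0,-0.005,0.003,0],[0.03,0,0,0],[0.04,0,0,0],[0.04,0,0,0],[0.04,0,0,0],[0.03,0,0,0],[0.02,0,0,0],[0,0,0,0],[0,0,0,0],[0,0,0,0]],
])

```text
t: 15.47
tool_pos: [0.6003, -0.1276, 0.0398]
tool_rot: [1.21, 1.208, -1.21]
contact_force: [0.5, -0.3, -0.8]
opening: 0.0464
```

Emit:
move_arm([
  [[0.006,0,0,0],[0.006,0,0,0],[0.004,0,0,0],[0,0,0,0],[0,0,0,0],[0,0,0,0]],
])

```text
t: 15.97
tool_pos: [0.6005, -0.1277, 0.0376]
tool_rot: [1.21, 1.208, -1.21]
contact_force: [-4.2, -0.2, 8.3]
opening: 0.0462
```

Emit:
move_arm([
  [[0,0,0,0],[0,0,0,0],[0,0,0,0],[0,0,0,0],[-0.05,0,0,0],[-0.1,0,0,0],[-0.12,0,0,0],[-0.12,0,0,0],[-0.12,0,0,0],[0,0,0,0],[0,0,0,0],[0,0,0,0]],
], gripper=0.2)

```text
t: 16.97
tool_pos: [0.5999, -0.1275, 0.1634]
tool_rot: [1.21, 1.208, -1.21]
contact_force: [0.2, -0.7, -0.7]
opening: 0.0682
```

```bash
cat >> h.py <<'E'
def stack(h,r,name=None):
    o=ctrl.get_obs();print(o["t"],np.round(o["tool_pos"],4),np.round(o["tool_rot"],3),np.round(o["contact_force"],1))
    w=ctrl.get_image("wrist");W=cloud(w,toolT(o)@w["tool_from_camera"])
    print("W stack",centre(W,(.6014,-.1285),h+.001,r))
    W=cloud(ctrl.get_image("top"));print("T stack",centre(W,(.6014,-.1276),h,r))
    if name: save(w,name)
E
python3 -c "
from h import *
stack(.036,.024,'w5.png')"
```

```text
16.9667 [ 0.5999 -0.1275  0.1634] [ 1.21   1.208 -1.21 ] [ 0.2 -0.7 -0.7]
W stack (array([ 601.2, -128.9,   23.2]), array([ 601. , -129.1,   23.9]), 147, 36.9)
T stack (array([ 594.9, -125.9,   17.6]), array([ 590.3, -125.8,   25.9]), 64, 36.1)
```

View pics/w5.png

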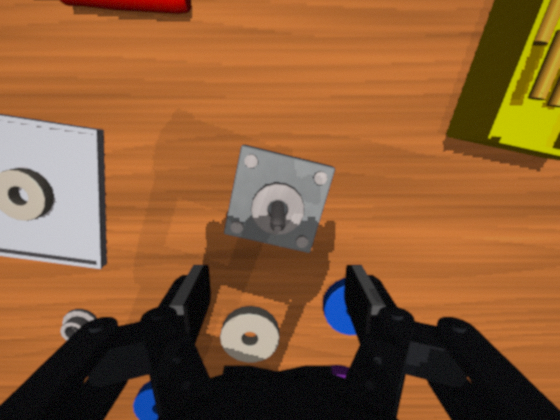

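The flange is seated at (277,208) and the worn wheel is flat in the tray at (22,193). Next is the pale new wheel.

Emit:
move_arm([
  [[0,-0.066,-0.012,0],[0,-0.11,-0.022,0],[0,-0.11,-0.022,0],[0,-0.11,-0.022,0],[0,-0.11,-0.022,0],[0,-0.11,-0.022,0],[0,0,0,0],[0,0,0,0],[0,0,0,0],[0,0,0,0]],
], gripper=0)

```text
t: 17.9
tool_pos: [0.4469, -0.0971, 0.1632]
tool_rot: [1.21, 1.209, -1.211]
contact_force: [0.1, 0.1, 0.0]
opening: 0.0852
```

```bash
python3 -c "
from h import *
w=hover('new_wheel')"
```

```text
17.9 [ 0.4469 -0.0971  0.1632] [ 1.21   1.209 -1.211]
W (array([446. , -97.5,  32.2]), array([445.7, -97.5,  32.9]), 189, 17.0)
T None
```

Emit:
move_arm([
  [[0.1,-0.003,-0.002,0],[0.12,0,0,0],[0.12,0,0,0],[0.12,0,0,0],[0.08,0,0,0],[0.05,0,0,0],[0.027,0,0,0],[0,0,0,0],[0,0,0,0],[0,0,0,0],[0,0,0,0]],
])

```text
t: 18.92
tool_pos: [0.4467, -0.0968, 0.0105]
tool_rot: [1.211, 1.206, -1.209]
contact_force: [0.4, -0.3, 0.4]
opening: 0.0851
```

Emit:
move_arm([
  [[0.004,-0.002,0,0],[0,0,0,0],[0,0,0,0],[0,0,0,0],[0,0,0,0],[-0.03,0,0,0],[-0.06,0,0,0],[-0.12,0,0,0],[-0.12,0,0,0],[-0.1,0,0,0],[-0.07,0,0,0],[0,0,0,0],[0,0,0,0],[0,0,0,0],[0,0,0,0]],
], gripper=0.6, squeeze=40)

```text
t: 20.17
tool_pos: [0.4436, -0.0958, 0.1309]
tool_rot: [1.21, 1.212, -1.212]
contact_force: [-0.1, 0.5, -1.1]
opening: 0.0644
```

```bash
cat >> h.py <<'E'
def held(top,r,name=None):
    o=ctrl.get_obs();print(o["t"],np.round(o["tool_pos"],4),np.round(o["contact_force"],1))
    w=ctrl.get_image("wrist");W=cloud(w,w["tool_from_camera"])
    V=np.stack([W[...,1],W[...,2],-W[...,0]],-1)
    V[abs(V[...,1])>r-.002]=np.nan
    print("held",centre(V,(0,.001),top,r,.004))
    if name: save(w,name)
E
python3 -c "
from h import *
held(.0065,.033,'w6.png')"
```

```text
20.1667 [ 0.4436 -0.0958  0.1309] [-0.1  0.5 -1.1]
held (array([ 1.1,  0.7, 32.2]), array([ 0.7,  0.8, 33.2]), 378, 7.4)
```

View pics/w6.png

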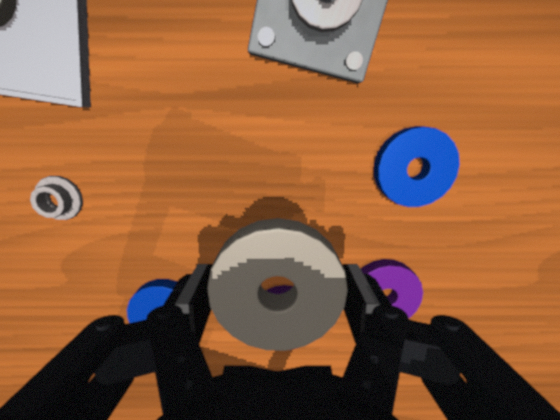

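Emit:
move_arm([
  [[0,0.059,0.012,0],[0,0.1,0.02,0],[0,0.1,0.02,0],[0,0.1,0.02,0],[0,0.1,0.02,0],[0,0.1,0.02,0],[0,0.059,0.011,0],[0,0,0,0],[0,0,0,0],[0,0,0,0],[0,0,0,0],[0,0,0,0]],
])

```text
t: 21.22
tool_pos: [0.5984, -0.1271, 0.1327]
tool_rot: [1.21, 1.209, -1.211]
contact_force: [-0.2, -0.2, -1.6]
opening: 0.0646
```

Emit:
move_arm([
  [[0,0.006,0.002,0],[0.04,0,0,0],[0.06,0,0,0],[0.04,0,0,0],[0.02,0,0,0],[0.01,0,0,0],[0,0,0,0],[0,0,0,0],[0,0,0,0],[0,0,0,0]],
])

```text
t: 22.05
tool_pos: [0.6014, -0.128, 0.0914]
tool_rot: [1.211, 1.207, -1.21]
contact_force: [0.8, 0.0, -1.0]
opening: 0.0647
```

Spindle entered with no force. Lowering to just above the flange (contact expected near TCP 45.5 mm).

Emit:
move_arm([
  [[0,-0.003,-0.001,0],[0.03,0,0,0],[0.04,0,0,0],[0.04,0,0,0],[0.03,0,0,0],[0.02,0,0,0],[0.01,0,0,0],[0,0,0,0],[0,0,0,0],[0,0,0,0]],
])

```text
t: 22.88
tool_pos: [0.6006, -0.1278, 0.0486]
tool_rot: [1.211, 1.207, -1.21]
contact_force: [-0.0, -0.4, -0.3]
opening: 0.0648
```

Emit:
move_arm([
  [[0.006,0,0,0],[0.006,0,0,0],[0.002,0,0,0],[0,0,0,0],[0,0,0,0],[0,0,0,0]],
])

```text
t: 23.38
tool_pos: [0.6006, -0.1278, 0.0455]
tool_rot: [1.211, 1.207, -1.21]
contact_force: [-1.9, 0.2, 5.6]
opening: 0.0649
```

Emit:
move_arm([
  [[0,0,0,0],[0,0,0,0],[0,0,0,0],[0,0,0,0],[-0.05,0,0,0],[-0.1,0,0,0],[-0.12,0,0,0],[-0.12,0,0,0],[-0.12,0,0,0],[0,0,0,0],[0,0,0,0],[0,0,0,0]],
], gripper=0)

```text
t: 24.38
tool_pos: [0.5999, -0.1275, 0.1722]
tool_rot: [1.21, 1.208, -1.21]
contact_force: [0.0, -0.2, -1.3]
opening: 0.0853
```

```bash
python3 -c "
from h import *
stack(.052,.033)"
```

```text
24.3833 [ 0.5999 -0.1275  0.1722] [ 1.21   1.208 -1.21 ] [ 0.  -0.2 -1.3]
W stack (array([ 601.3, -128.8,   32.2]), array([ 600.8, -128.9,   33. ]), 208, 53.0)
T stack (array([ 588.7, -127.2,   22.2]), array([ 588.9, -127.4,   32. ]), 79, 52.0)
```

Emit:
move_arm([
  [[0,-0.032,-0.05,0],[0,-0.064,-0.099,0],[0,-0.064,-0.099,0],[0,-0.064,-0.099,0],[0,-0.064,-0.099,0],[0,-0.064,-0.099,0],[0,-0.064,-0.099,0],[0,-0.064,-0.099,0],[0,-0.064,-0.099,0],[0,-0.033,-0.05,0],[0,0,0,0],[0,0,0,0],[0,0,0,0],[0,0,0,0]],
], gripper=0.4)

```text
t: 25.65
tool_pos: [0.4564, 0.095, 0.1717]
tool_rot: [1.211, 1.208, -1.212]
contact_force: [0.1, 0.2, 0.1]
opening: 0.0512
```

```bash
python3 -c "
from h import *
hover('hub'); w=hover('disc');save(w,'w7.png',crop=(150,420,150,410),scale=2)"
```

```text
25.65 [0.4564 0.095  0.1717] [ 1.211  1.208 -1.212]
W (array([455.7,  95.2,  13.3]), array([455.4,  95.4,  14. ]), 78, 18.8)
T None
25.75 [0.4566 0.095  0.1719] [ 1.211  1.208 -1.212]
W (array([455.7,  95.3,  19.3]), array([455.4,  95.2,  19.9]), 106, 6.9)
T None
```

View pics/w7.png

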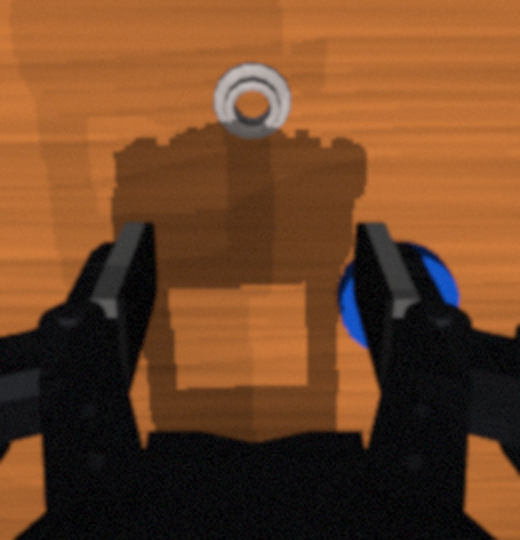

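The outer flange is hub up at (251,100) in the crop, with no look-alike nearby. I grip it by the hub.

Emit:
move_arm([
  [[0.1,-0.003,-0.003,0],[0.12,0,0,0],[0.12,0,0,0],[0.12,0,0,0],[0.08,0,0,0],[0.045,0,0,0],[0.02,0,0,0],[0,0,0,0],[0,0,0,0],[0,0,0,0],[0,0,0,0]],
])

```text
t: 26.77
tool_pos: [0.4569, 0.0965, 0.0225]
tool_rot: [1.212, 1.206, -1.208]
contact_force: [-0.6, 0.3, 0.8]
opening: 0.0512
```

Emit:
move_arm([
  [[0.008,-0.004,0.001,0],[0,0,0,0],[0,0,0,0],[0,0,0,0]],
])

```text
t: 27.1
tool_pos: [0.4545, 0.0962, 0.019]
tool_rot: [1.211, 1.208, -1.21]
contact_force: [-0.3, 0.1, -0.3]
opening: 0.0514
```

Emit:
move_arm([
  [[0,0,0,0],[0,0,0,0],[0,0,0,0],[0,0,0,0],[0,0,0,0],[0,0,0,0],[-0.03,0,0,0],[-0.06,0,0,0],[-0.12,0,0,0],[-0.12,0,0,0],[-0.12,0,0,0],[-0.1,0,0,0],[0,0,0,0],[0,0,0,0],[0,0,0,0],[0,0,0,0]],
], gripper=0.9, squeeze=40)

```text
t: 28.43
tool_pos: [0.4531, 0.096, 0.1543]
tool_rot: [1.209, 1.211, -1.213]
contact_force: [-0.0, -0.4, -1.3]
opening: 0.0257
```

```bash
python3 -c "
from h import *
held(-.002,.014,'w8.png')"
```

```text
28.4333 [0.4531 0.096  0.1543] [-0.  -0.4 -1.3]
held (array([ 1. ,  0.4, 13.1]), array([-0.9, -0.9, 16.3]), 166, -1.5)
```

View pics/w8.png

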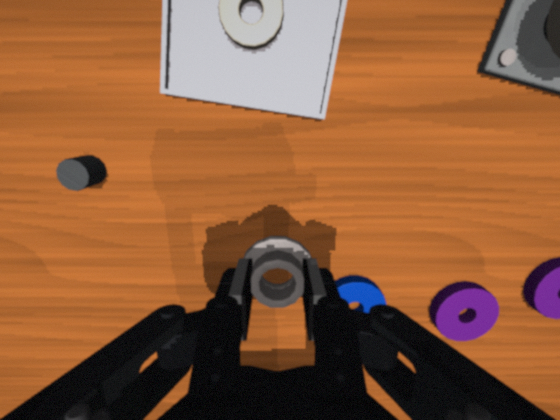

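Held by the hub, level, centre (277,278). I carry it to the arbor.

Emit:
move_arm([
  [[0,0.033,0.05,0],[0,0.065,0.1,0],[0,0.065,0.1,0],[0,0.065,0.1,0],[0,0.065,0.1,0],[0,0.065,0.1,0],[0,0.065,0.1,0],[0,0.065,0.1,0],[0,0.065,0.1,0],[0,0.032,0.046,0],[0,0,0,0],[0,0,0,0],[0,0,0,0],[0,0,0,0],[0,0,0,0]],
])

```text
t: 29.73
tool_pos: [0.5998, -0.1269, 0.1561]
tool_rot: [1.209, 1.21, -1.21]
contact_force: [0.1, 1.0, -0.2]
opening: 0.0259
```

Emit:
move_arm([
  [[0,0.001,0.003,0],[0.04,0,0,0],[0.08,0,0,0],[0.05,0,0,0],[0.03,0,0,0],[0.02,0,0,0],[0,0,0,0],[0,0,0,0],[0,0,0,0],[0,0,0,0]],
])

```text
t: 30.57
tool_pos: [0.6013, -0.1291, 0.1024]
tool_rot: [1.211, 1.207, -1.209]
contact_force: [0.9, 0.6, -1.8]
opening: 0.0255
```

Lower from 102.4 to about 74 mm, centring a little (contact expected near 71).

Emit:
move_arm([
  [[0,-0.003,-0.004,0],[0.02,0,0,0],[0.03,0,0,0],[0.03,0,0,0],[0.02,0,0,0],[0.012,0,0,0],[0,0,0,0],[0,0,0,0],[0,0,0,0]],
])

```text
t: 31.32
tool_pos: [0.5999, -0.1279, 0.0731]
tool_rot: [1.21, 1.208, -1.21]
contact_force: [-0.2, 0.1, 0.5]
opening: 0.026
```

Emit:
move_arm([
  [[0.004,0,0,0],[0.004,0,0,0],[0.003,0,0,0],[0,0,0,0],[0,0,0,0],[0,0,0,0]],
])

```text
t: 31.82
tool_pos: [0.6002, -0.1279, 0.072]
tool_rot: [1.21, 1.208, -1.21]
contact_force: [-3.8, 1.9, 5.9]
opening: 0.0259
```

Emit:
move_arm([
  [[0,0,0,0],[0,0,0,0],[0,0,0,0],[0,0,0,0],[-0.05,0,0,0],[-0.1,0,0,0],[-0.12,0,0,0],[-0.12,0,0,0],[-0.1,0,0,0],[0,0,0,0],[0,0,0,0],[0,0,0,0]],
], gripper=0.45)

```text
t: 32.82
tool_pos: [0.5996, -0.1278, 0.193]
tool_rot: [1.21, 1.209, -1.211]
contact_force: [-0.1, -0.1, -0.3]
opening: 0.0466
```

```bash
python3 -c "
from h import *
stack(.070,.014,'w9.png');stack(.058,.020)"
```

```text
32.8167 [ 0.5996 -0.1278  0.193 ] [ 1.21   1.209 -1.211] [-0.1 -0.1 -0.3]
W stack (array([ 601. , -129. ,   13.3]), array([ 600.9, -128.8,   14. ]), 86, 70.7)
T stack (array([ 599.7, -128.1,   12.1]), array([ 600.2, -128.3,   13.6]), 35, 69.6)
32.9167 [ 0.5989 -0.1275  0.1912] [ 1.21   1.211 -1.212] [-0.8  0.3 -0.2]
W stack (array([ 601. , -129.1,   19.1]), array([ 600.6, -128.9,   20. ]), 120, 58.9)
T stack (array([ 595.9, -128.5,   14.9]), array([ 592.7, -129.8,   21.8]), 80, 57.9)
```

View pics/w9.png

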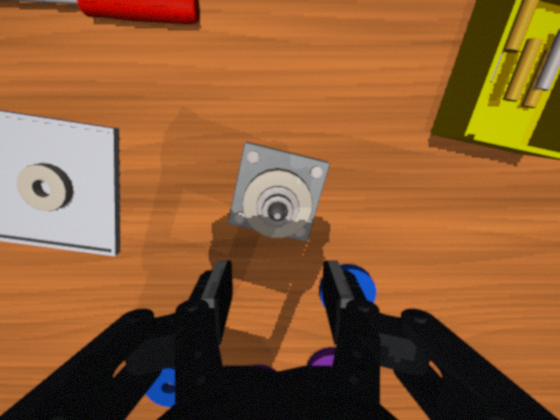

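Stack correct so far: outer flange hub up at (277,208), worn wheel still in the tray. Cap next.

Emit:
move_arm([
  [[0,-0.017,-0.06,0],[0,-0.032,-0.113,0],[0,-0.032,-0.113,0],[0,-0.032,-0.113,0],[0,-0.032,-0.113,0],[0,-0.032,-0.113,0],[0,-0.032,-0.113,0],[0,-0.032,-0.113,0],[0,-0.032,-0.113,0],[0,-0.032,-0.113,0],[0,-0.032,-0.113,0],[0,-0.032,-0.113,0],[0,-0.032,-0.113,0],[0,-0.032,-0.113,0],[0,-0.018,-0.058,0],[0,0,0,0],[0,0,0,0],[0,0,0,0],[0,0,0,0]],
])

```text
t: 34.6
tool_pos: [0.4879, 0.2683, 0.1928]
tool_rot: [1.211, 1.208, -1.212]
contact_force: [0.5, 0.1, 0.3]
opening: 0.0472
```

```bash
python3 -c "
from h import *
w=hover('cap')"
```

```text
34.6 [0.4879 0.2683 0.1928] [ 1.211  1.208 -1.212]
W (array([486.1, 268.5,  13.3]), array([485.9, 268.5,  13.9]), 76, 31.1)
T (array([486.4, 267.2,  11.7]), array([486.5, 268.8,  13.6]), 34, 30.3)
```

Emit:
move_arm([
  [[0.1,-0.004,-0.003,0],[0.12,0,0,0],[0.12,0,0,0],[0.12,0,0,0],[0.1,0,0,0],[0.07,0,0,0],[0.04,0,0,0],[0.015,0,0,0],[0,0,0,0],[0,0,0,0],[0,0,0,0],[0,0,0,0]],
])

```text
t: 35.7
tool_pos: [0.488, 0.2703, 0.0235]
tool_rot: [1.213, 1.207, -1.208]
contact_force: [-0.1, 0.9, 0.5]
opening: 0.047
```

Emit:
move_arm([
  [[0.006,-0.005,0.003,0],[0,0,0,0],[0,0,0,0],[0,0,0,0]],
])

```text
t: 36.03
tool_pos: [0.4855, 0.2691, 0.0204]
tool_rot: [1.211, 1.208, -1.21]
contact_force: [0.0, 0.4, -0.2]
opening: 0.0468
```

Emit:
move_arm([
  [[0,0,0,0],[0,0,0,0],[0,0,0,0],[0,0,0,0],[0,0,0,0],[0,0,0,0],[-0.03,0,0,0],[-0.06,0,0,0],[-0.12,0,0,0],[-0.12,0,0,0],[-0.12,0,0,0],[-0.1,0,0,0],[0,0,0,0],[0,0,0,0],[0,0,0,0],[0,0,0,0]],
], gripper=0.9, squeeze=40)

```text
t: 37.37
tool_pos: [0.4842, 0.2685, 0.1556]
tool_rot: [1.208, 1.21, -1.214]
contact_force: [0.3, -0.3, -1.4]
opening: 0.0264
```

```bash
python3 -c "
from h import *
held(.0095,.014,'w10.png')"
```

```text
37.3667 [0.4842 0.2685 0.1556] [ 0.3 -0.3 -1.4]
held (array([ 1.1,  0.6, 13.2]), array([ 1.3,  1.1, 14.1]), 167, 10.3)
```

View pics/w10.png

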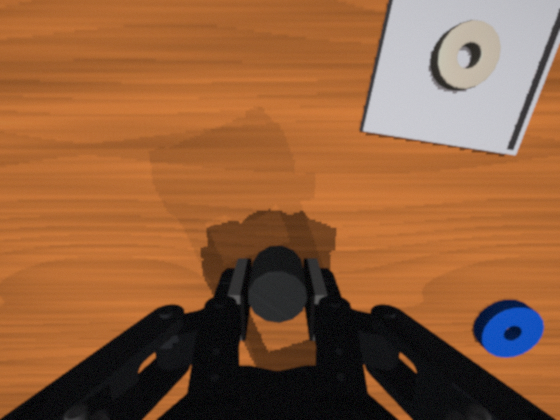

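The cap is held level at (277,285). I carry it to the arbor.

Emit:
move_arm([
  [[0,0.017,0.06,0],[0,0.033,0.113,0],[0,0.033,0.113,0],[0,0.033,0.113,0],[0,0.033,0.113,0],[0,0.033,0.113,0],[0,0.033,0.113,0],[0,0.033,0.113,0],[0,0.033,0.113,0],[0,0.033,0.113,0],[0,0.033,0.113,0],[0,0.033,0.113,0],[0,0.033,0.113,0],[0,0.033,0.113,0],[0,0.013,0.058,0],[0,0,0,0],[0,0,0,0],[0,0,0,0],[0,0,0,0],[0,0,0,0]],
])

```text
t: 39.08
tool_pos: [0.5993, -0.1265, 0.1576]
tool_rot: [1.209, 1.21, -1.209]
contact_force: [-0.6, -0.6, -0.6]
opening: 0.0268
```

Emit:
move_arm([
  [[0,0.002,0.004,0],[0.04,0,0,0],[0.06,0,0,0],[0.05,0,0,0],[0.03,0,0,0],[0,0,0,0],[0,0,0,0],[0,0,0,0],[0,0,0,0]],
])

```text
t: 39.83
tool_pos: [0.6008, -0.1291, 0.1139]
tool_rot: [1.211, 1.207, -1.21]
contact_force: [-0.5, -0.2, -1.4]
opening: 0.0267
```

Emit:
move_arm([
  [[0,-0.001,-0.005,0],[0.01,0,0,0],[0.02,0,0,0],[0.02,0,0,0],[0.015,0,0,0],[0.005,0,0,0],[0,0,0,0],[0,0,0,0],[0,0,0,0]],
])

```text
t: 40.58
tool_pos: [0.6, -0.1277, 0.0955]
tool_rot: [1.211, 1.208, -1.21]
contact_force: [-0.0, -0.9, -0.8]
opening: 0.0269
```

Underside at about 75 mm, five above the hub, with no force. Last stretch.

Emit:
move_arm([
  [[0.006,0,0,0],[0.006,0,0,0],[0.004,0,0,0],[0.004,0,0,0],[0,0,0,0],[0,0,0,0],[0,0,0,0]],
])

```text
t: 41.17
tool_pos: [0.6, -0.1276, 0.0906]
tool_rot: [1.211, 1.208, -1.21]
contact_force: [-0.8, -0.1, 1.1]
opening: 0.0268
```

Emit:
move_arm([
  [[0.003,0,0,0],[0.003,0,0,0],[0,0,0,0],[0,0,0,0],[0,0,0,0]],
])

```text
t: 41.58
tool_pos: [0.6004, -0.1277, 0.0905]
tool_rot: [1.211, 1.208, -1.21]
contact_force: [-2.1, 1.5, 7.6]
opening: 0.0268
```

Emit:
move_arm([
  [[0,0,0,0],[0,0,0,0],[0,0,0,0],[0,0,0,0],[-0.05,0,0,0],[-0.1,0,0,0],[-0.12,0,0,0],[-0.12,0,0,0],[-0.05,0,0,0],[0,0,0,0],[0,0,0,0],[0,0,0,0]],
], gripper=0.4)

```text
t: 42.58
tool_pos: [0.5988, -0.1272, 0.1965]
tool_rot: [1.21, 1.212, -1.212]
contact_force: [-0.1, -0.3, -0.8]
opening: 0.0513
```

```bash
python3 - <<'E'
from h import *
stack(.100,.014)
s=ctrl.get_image("scene");t=ctrl.get_image("top")
W=cloud(t);print("worn",centre(W,(.610,.116),.018,.025))
w=ctrl.get_image("wrist")
cv2.imwrite("pics/fin.png",cv2.resize(np.hstack([s["pixels"],w["pixels"]])[:,:,::-1],(800,300)))
m=next(iter(ctrl.trace("scene","cap")),None);print(m and m["pixel"])
save(s,"fin.png") if not m else save(s,"fin.png",crop=(max(0,int(m["pixel"][0])-90),int(m["pixel"][0])+110,max(0,int(m["pixel"][1])-130),int(m["pixel"][1])+130),scale=2.5)
E
```

```text
42.5833 [ 0.5988 -0.1272  0.1965] [ 1.21   1.212 -1.212] [-0.1 -0.3 -0.8]
W stack (array([ 601.4, -128.8,   13.2]), array([ 601.2, -128.7,   13.8]), 94, 101.0)
T stack (array([ 597.6, -126.3,   10.6]), array([ 600.7, -127.7,   13.8]), 32, 100.2)
worn (array([609.8, 115.3,  23.6]), array([609.9, 115.3,  24.9]), 60, 18.4)
[218.9, 216.2]
```

View pics/fin.png

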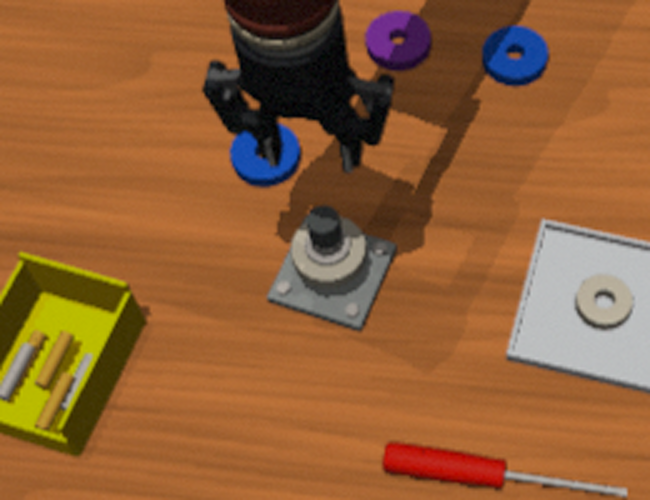

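The final view shows the full stack on the arbor with the cap on top at (325,228). The worn wheel is flat in the tray at (604,299), the bystanders are unmoved, and the gripper is clear. The cap's top is at 100 mm, as it should be.

```bash
python3 -c "
from station import ctrl
print(ctrl.finish_job())"
```

```text
the job is handed in; nothing more can be done
None
```

The job is done and handed in at about 43 s of robot time. The worn wheel is flat in the scrap tray, and the backing flange, pale new wheel, outer flange (hub up) and cap are stacked on the arbor. I lowered each part until light contact (5 to 8 N), then let it go before the next.

**Last checks:**
- **Stack heights:** the top cameras' depth put the tops at about 36, 52, 70 and 100 mm, which match the required undersides.
- **Stack centring:** each part's centre was within about 1 mm of the spindle axis in the wrist view.
- **Worn wheel:** it lies about 2 mm from the tray's centre, with its top at 18 mm, so it is down on the floor.
- **Bystanders:** the screwdriver and bin looked unmoved in the last picture. The torch was not in it, but the arm never went near it. The blue and purple wheels were not touched.

**Disagreements:** the wrist camera read about 1 mm off in y and 1 mm high compared with the top camera, and I corrected for that. Several top-camera circle fits on the stack were several mm off (up to about 13 mm) or missing, probably because the gripper hid part of the view; there I relied on the wrist camera and contact heights. No check failed outright, but the hand-in reports no verdict.

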